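# Feed a rough casting into the blasting cabinet through its gravity flap

## Task

Line up the rough brass casting on the feed shelf and push it with the fingertips through the blasting cabinet's swing flap, until it drops off the inner sill and lies flat on the grate inside. Then draw the fingers back out so that the flap swings fully shut and no grit can escape. Slide the casting only, never pick it up, and leave the white tub, the blue pot and the wooden ring stand on the bench where they are.

Things in the scene. Friction and masses are not known exactly. Their poses are not given: they have to be found in the camera images.
- cabinet: Fixed grey sheet-steel bench-top blasting cabinet, 330 mm wide, 260 mm deep, with a sloping glass window. Origin on the bench below the middle of the flap opening, in the plane of the front wall (6 mm thick at most, 121 mm high). Its +x points straight into the cabinet, +y to the left of that, +z up; the entries below use this frame.
- shelf_top (a point): Middle of the flat, level steel feed shelf in front of the opening, on its top face: cabinet x -95, z 55 mm. The shelf is 200 mm wide (y -100 to 100), x -190 to 0, open on its three outer sides, no rims.
- sill (a point): Middle of the sill's inner edge, at cabinet x 15, z 55 mm: the shelf plate goes on through the opening and ends here, 15 mm behind the front plane. Beyond it an 18 mm step down to a flat grate at z 37 mm, which fills the floor to the back wall at x 256. The casting tips nose-down over this edge and drops flat once its trailing end is past it.
- lintel (a point): Middle of the underside of the lintel over the opening: cabinet x 0, z 115 mm. The opening is 100 mm wide (y -50 to 50) and 60 mm high above the shelf; the lintel is 6 mm thick both ways. Above it the window starts at x 0, z 121 (frame bars to 125) and rises inwards at 23 degrees to z 205 at x 200 mm.
- flap (a joint): Flap angle: 0 hangs shut, grows as it is pushed inwards and up, at most 1.45 rad. A plain steel plate 95 mm wide, 57 mm long, with a rubber lower edge, hung on a rod at cabinet x 5, z 116 mm. About 90 g, no catch or spring; it swings inwards only, rests on whatever is under it and falls shut by its own weight in under a second.
- flap_edge (a point): Middle of the lower edge of the flap; when shut it is 4 mm above the shelf top.
- casting_center (a point): Centre (half-way up) of the brass casting, a rectangular buckle plate 90 mm long (its x), 48 wide (its y), 16 high, with raised border and round boss on top (+z). About 0.45 kg, sliding takes 2 to 5 N. It lies loose on the shelf, up to 50 mm off the opening's middle line and turned up to 0.5 rad from straight in. Either end may go first.
- grit_tub_center (a point): Centre of a white plastic screw-top tub, 76 mm diameter, 85 mm high, standing loose on the bench. Leave alone.
- flux_pot_center (a point): Centre of a small dark blue ceramic pot, 58 mm diameter, 36 mm high, standing loose on the bench. Leave alone.
- mandrel_center (a point): Centre of a turned wooden ring stand: a round foot of 52 mm diameter with a slim cone, 87 mm high, standing loose on the bench. Leave alone.
Mind the look-alikes: they are no part of the job. Of the things shaped like the part that bears casting_center, the brass one is meant.

How it is judged (in metres and radians):
On the way, in this order (a step that is already met when the one before it is completed fails the run):
1. the casting, still on the shelf, noses the flap open and enters the opening (value of joint flap above 0.2 rad and x of casting_center in the frame of cabinet above -0.045 m and z of casting_center in the frame of cabinet above 0.055 m), for 0.05 s.
2. the whole casting has dropped off the sill onto the grate inside (z of casting_center in the frame of cabinet below 0.049 m and x of casting_center in the frame of cabinet above 0.03 m), for 0.1 s.
At the end, for the whole second after the job is handed in: The casting lies flat (within 7 degrees, border side up) and at rest on the grate inside the cabinet, clear of the sill, and the flap hangs shut (within 0.06 rad) and still (all of step 2 and angle between casting_center's own z axis and vertical below 0.12 rad and linear speed of casting below 0.02 m/s and value of joint flap below 0.06 rad and velocity of joint flap between -0.1 and 0.1 rad/s); the robot touches nothing.
It fails at once if the casting is lifted off the shelf (its centre more than 7 mm above where it rests on the shelf) (z of casting_center in the frame of cabinet above 0.07 m).
It fails at once if the casting is pushed off the shelf onto the bench (x of casting_center in the frame of cabinet below -0.01 m and z of casting_center in the frame of cabinet below 0.05 m).
It fails at once if the grit tub is disturbed (moved more than 15 mm) (distance of grit_tub_center from where it was at the start of the episode above 0.015 m).
It fails at once if the blue pot is disturbed (moved more than 15 mm) (distance of flux_pot_center from where it was at the start of the episode above 0.015 m).
It fails at once if the ring stand is disturbed (moved more than 15 mm) (distance of mandrel_center from where it was at the start of the episode above 0.015 m).
It also fails if it takes over 67 s, if anything falls off the work surface, if the arm or the gripper's body presses on something with over 40 N, if the wrist force passes 120 N, or if a joint passes its speed limit or range.

## Robot

A 7-joint arm with a two-finger parallel gripper is mounted at the origin on the work surface. World frame = base frame: x ahead of the robot, y to its left, z up, the work surface at z = 0. Lengths are in mm, angles in rad, forces in N, time in s.
With the tool pointing down it reaches from about 425 to 875 mm from the base axis. Payload 4.7 kg.
Tool frame: the origin (TCP) lies on the centre line of the jaws, within the pads' length; the fingertips stand 11 mm ahead of it and the grasp point (between the pads) lies 8 mm behind it; z points along the fingers, y is the line along which they close (so a half turn about z gives the same grasp; the last joint's range is limited). The gripper opens to 87 mm and grips with 3 to 60 N. Pads are 19 mm wide; open, the fingers measure 117 mm over their backs; the gripper's body (75 mm by 190 mm) begins 51 mm behind the grasp point.
Start: joints at [-1.257, 0.321, -0.07, 1.45, 0.023, 1.371, -0.057], TCP at [191.991, 621.019, 233.587] pointing down, gripper open.
Joint ranges: [-2.86, 2.86], [-0.3, 2.09], [-1.38, 1.24], [0.06, 2.45], [-1.56, 4.7], [0.09, 2.05], [-2.69, 2.69]. Speed limits (rad/s): [2.57, 2.57, 3.14, 3.14, 3.14, 3.14, 3.14].

## Interface

Orientations are given as [roll, pitch, yaw] about the fixed x, y, z axes, in that order (R = Rz(yaw) Ry(pitch) Rx(roll)).
In Python, from plant import r gives the robot as it stands.
- The arm moves only by the tool apply_moves, never from a script. Its argument "commands" is a list of rows, each a list of 3 entries, a list of its own where there are three numbers: the shift along the tool's x, y, z in mm, then the turn, a rotation vector about the tool's x, y, z in degrees, then the closure, from 0 (fully open) to 1 (shut). A call has 1 to 8 rows; each row shifts and turns the commanded pose from where the row before left it, along the tool's axes as they then stand; what a row does not reach is not made up. A row lasts 1/10 s, in which the tool goes at most 50 mm and 8.59 degrees, less where a joint would pass 70% of its speed; a pose out of reach is approached as far as the arm can. A call is refused whole if a number of a shift passes 50 or a number of a turn 8.59, either way. A call with a gripper value outside its range is refused whole. The fingers move at their own pace and stop on an object; "newtons" is the grip in N (left out, the last holds). Time passes only in rows, so rows that do not move let the fingers close. It gives the time, the measured TCP pose, the force, the opening and the grip force at its end, in the units of the state.
- r.state(): the state, without advancing time (a new reading comes with each control period).
- r.read_camera(name): name is "scene" or "top"; returns a dict with "color" (384x512x3 uint8, red, green, blue), "vfov" (degrees; the focal length in pixels is half the picture's height over the tangent of half this angle, whatever the lens; pixels are square), "cx", "cy" (the principal point, pixels), "k1" (the pictures are not rectified: a ray, as slopes to the right and down, at radius r is drawn at 1 + k1 r^2 times it, then the intrinsics apply), "R" (3x3) and "t" (3): a world point X has camera coordinates R X + t. Camera axes: x right, y down, z forward; pixel columns grow to the right and rows downward; lengths in mm; the calibration is good to about 2 mm. A picture is of the moment at which its call begins. There is no depth.
- r.hand_in(): hands the job in; it is judged then, once.
Trained networks look in a picture, given as the dict that the camera call returned (one of the last four; its "shot" number tells which), for a name from the list of things; names that differ only in an ending like _2 or _b are one class to them, and where a whole thing is asked for, a point or a joint stands for the part that bears it (a point fixed in the world has none). Each returns a list of dicts, best first, with "confidence" (0 to 1); they miss things now and then, are a little off and sometimes report something else, mostly with a low value. They report only what shows in the picture. A call takes as long as a camera call. They do not tell look-alikes from the thing itself.
- r.search_frame(picture, thing): "xy" ([column, row] in pixels, amid what is visible of it).
- r.silhouettes(picture, thing): "mask" (384x512 bool, what is visible of it) and "xy" ([column, row] in pixels, amid what is visible of it).
The state is a dict: "t": time; "q": joint angles; "dq": joint speeds; "joint_torque": joint torques, N m; "eef_pos": TCP position; "ee_rot": TCP orientation; "force": force on the tool from outside, world axes, zero at the start; "torque": the same for the moment, N m; "gripper_width": opening from 0.0 (shut) to 1.0 (fully open); "finger_force": force on a finger pad.
Only numpy, scipy, OpenCV 4.12 (cv2) and the standard library are available. Lean on these libraries where they do the work, as an engineer would, in place of code of your own. Each camera call takes 0.05 s, during which the arm holds its last target. There are 200 camera calls.

## Working session

There is one attempt and no reset: what is moved stays moved. The work goes in short steps, Python scripts to look and compute and a tool call to move; the robot and the scene stay as the last step left them, time stands still between calls to the robot, and variables do not carry over. Pictures are saved under pics/ and viewed, at most 10 in all, crops included, and the job is handed in when it is done.

Besides the shell and the picture viewer there is one more tool, called after ">>>" in YAML: its name, and indented under it one key for each argument. apply_moves: Moves the arm, as the interface text tells. Its arguments: {"type":"object","properties":{"commands":{"type":"array","items":{"type":"array"}},"newtons":{"type":"number"}},"required":["commands"]}

```bash
mkdir -p pics; ls
cat > h.py <<'E'
import numpy as np, cv2
from plant import r
def save(p,n): cv2.imwrite('pics/'+n,p['color'][:,:,::-1])
def K(p):
    f=192/np.tan(np.radians(p['vfov'])/2); return f
def ray(p,uv):
    f=K(p); d=np.array([(uv[0]-p['cx'])/f,(uv[1]-p['cy'])/f]); u=d.copy()
    for _ in range(30): u=d/(1+p['k1']*(u@u))
    R=np.array(p['R']); return -R.T@np.array(p['t']), R.T@np.array([u[0],u[1],1])
def atz(p,uv,z):
    c,d=ray(p,uv); return c+d*(z-c[2])/d[2]
def proj(p,X):
    x=np.array(p['R'])@np.array(X,float)+np.array(p['t']); u=x[:2]/x[2]; u=u*(1+p['k1']*(u@u))
    return u*K(p)+[p['cx'],p['cy']]
E
python3 - <<'E'
from h import *
a=r.read_camera('scene'); b=r.read_camera('top')
save(a,'s0.png'); save(b,'t0.png')
for n,p in(('s',a),('t',b)):
    print(n,p['vfov'],p['cx'],p['cy'],p['k1'],ray(p,(p['cx'],p['cy'])))
    for th in['casting_center','cabinet','flap','grit_tub_center','flux_pot_center','mandrel_center']:
        print(th,[(np.round(d['xy']),round(d['confidence'],2)) for d in r.search_frame(p,th)])
E
```

```text
pics
s 57.99088449086297 252.69030294332052 195.76297904270487 -0.10670876818800627 (array([883.92974816, 483.23681414, 753.93380519]), array([-0.3752598 , -0.51437637, -0.77110119]))
casting_center [(array([250., 188.]), 0.96), (array([298., 179.]), 0.86), (array([348., 201.]), 0.83), (array([260., 144.]), 0.79), (array([329., 241.]), 0.61)]
cabinet [(array([173., 223.]), 0.74)]
flap []
grit_tub_center []
flux_pot_center [(array([295., 282.]), 0.88)]
mandrel_center [(array([161., 154.]), 0.59)]
t 57.6862791650279 256.3757398773671 190.58736597321425 -0.003968635928195411 (array([440.31712278,  38.72021842, 940.51233159]), array([ 0.13802075, -0.02760301, -0.99004462]))
casting_center [(array([265., 200.]), 0.97), (array([181., 232.]), 0.93), (array([317., 266.]), 0.8), (array([199., 286.]), 0.77), (array([256., 264.]), 0.7)]
cabinet [(array([266., 109.]), 0.75)]
flap [(array([253., 152.]), 0.63)]
grit_tub_center [(array([342., 211.]), 0.84)]
flux_pot_center [(array([165., 173.]), 0.88), (array([264., 106.]), 0.34)]
mandrel_center [(array([357., 160.]), 0.75)]
```

View pics/t0.png

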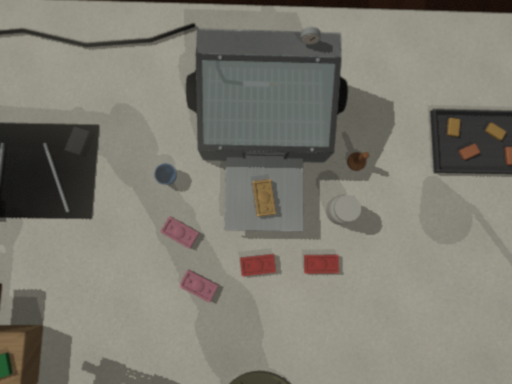

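View pics/s0.png

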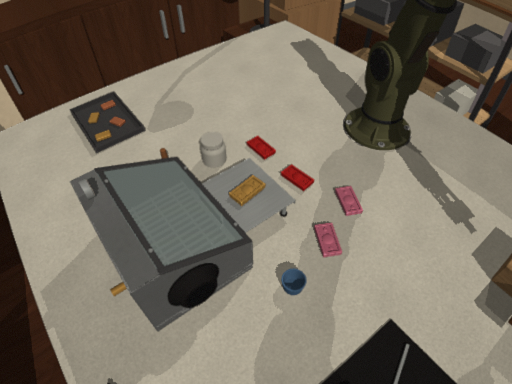

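The only brass/gold one is the casting on the shelf: top (264,198), scene (247,190). The other candidates are two pink ones at top (181,232) and (199,286), and two red ones at (258,265) and (321,264). All four lie on the bench, so they are look-alikes. I'll confirm with a crop and take the measurements.

```bash
cat > m.py <<'E'
from h import *
def castmask(p):
    best=None
    for d in r.silhouettes(p,'casting_center'):
        m=d['mask']; c=p['color'][m].mean(0)
        hsv=cv2.cvtColor(np.uint8([[c]]),cv2.COLOR_RGB2HSV)[0,0]
        if 10<hsv[0]<35: return m
def rect(p,m,z):
    ys,xs=np.nonzero(m); P=np.array([atz(p,(x,y),z)[:2] for x,y in zip(xs,ys)],np.float32)
    (c,wh,a)=cv2.minAreaRect(P); a=np.radians(a)
    if wh[0]<wh[1]: a+=np.pi/2
    a=(a+np.pi/2)%np.pi-np.pi/2
    return np.array(c),sorted(wh),a,P.mean(0)
E
python3 - <<'E'
from m import *
b=r.read_camera('top');a=r.read_camera('scene')
for p in(b,a):
    m=castmask(p)
    if m is not None: print(rect(p,m,71), m.sum())
# shelf grey mask crop
c=b['color'][135:245,205:325]; cv2.imwrite('pics/t1.png',cv2.resize(c,None,fx=5,fy=5,interpolation=cv2.INTER_CUBIC)[:,:,::-1])
c=a['color'][130:250,180:320]; cv2.imwrite('pics/s1.png',cv2.resize(c,None,fx=5,fy=5,interpolation=cv2.INTER_CUBIC)[:,:,::-1])
print(r.state()['eef_pos'],r.state()['ee_rot'],r.state()['t'])
E
```

```text
(array([545.69036865,  -3.03305817]), [50.01099395751953, 92.76020812988281], np.float64(0.14617871512655012), array([544.93774  ,  -3.7762253], dtype=float32)) 697
(array([549.38726807,   1.01012802]), [54.97536087036133, 94.5339584350586], np.float64(0.1411726713569872), array([550.3152   ,   1.5470878], dtype=float32)) 575
[191.97798356 621.03050174 233.62338956] [3.14145242e+00 4.85697736e-05 2.84186002e+00] 0.9
```

View pics/t1.png

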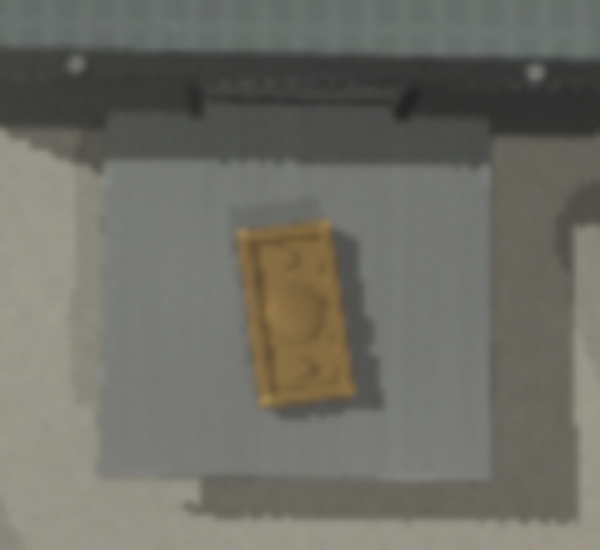

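View pics/s1.png

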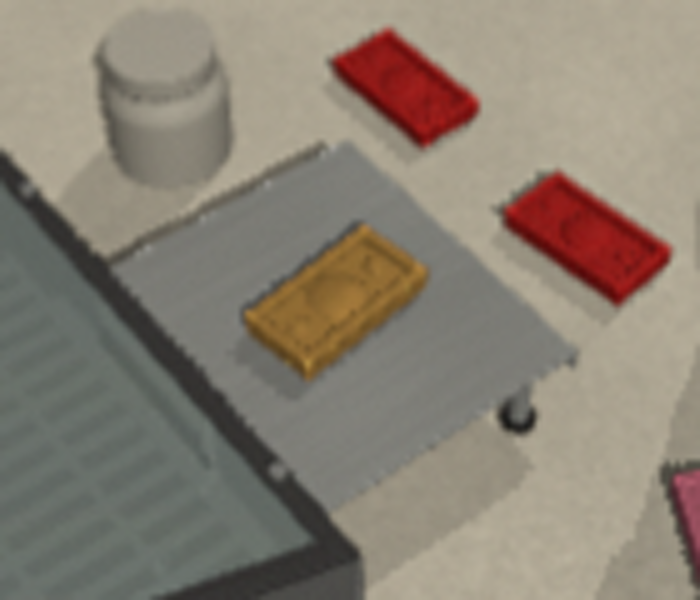

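The top crop shows the brass casting on the shelf with top-face corners near (238,228), (330,220), (355,395) and (262,408). The shelf's outer corners are near (97,478) and (491,480), and its side edges reach (107,115) and (490,125). In the scene crop the shelf's outer corners are near (345,142) and (575,358), which confirms the gold piece on the shelf.

Run:
```python
from m import *
b=r.read_camera('top');a=r.read_camera('scene')
T=lambda u,v:(205+(u+.5)/5-.5,135+(v+.5)/5-.5)
S=lambda u,v:(180+(u+.5)/5-.5,130+(v+.5)/5-.5)
for n,uv in dict(BL=(97,478),BR=(491,480),L=(107,115),R=(490,125),opl=(202,112),opr=(402,118)).items(): print(n,atz(b,T(*uv),55).round(1))
for n,uv in dict(BR=(345,142),BL=(575,358),L=(325,508),R=(115,260)).items(): print('s',n,atz(a,S(*uv),55).round(1))
print('cast')
for uv in[(238,228),(330,220),(355,395),(262,408)]: print(atz(b,T(*uv),71).round(1))
for uv in[(245,318),(365,227),(428,270),(310,362)]: print('s',atz(a,S(*uv),71).round(1))
for th,h in(('grit_tub_center',85),('flux_pot_center',36),('mandrel_center',50)):
  for p in(b,a):
    for d in r.search_frame(p,th)[:1]: print(th,atz(p,d['xy'],h/2).round())
```

```text
BL [461.8  94.5  55. ]
BR [ 463.2 -104.9   55. ]
L [648.9  93.8  55. ]
R [ 647.2 -105.6   55. ]
opl [651.4  44.6  55. ]
opr [650.1 -59.6  55. ]
s BR [ 467.8 -102.5   55. ]
s BL [469.5  98.   55. ]
s L [626.4  93.4  55. ]
s R [ 621.1 -106.8   55. ]
cast
[587.9  25.3  71. ]
[592.8 -21.2  71. ]
[504.2 -34.3  71. ]
[497.1  12.2  71. ]
s [595.3 -17.4  71. ]
s [508.  -30.2  71. ]
s [500.5  14.9  71. ]
s [586.   26.7  71. ]
grit_tub_center [ 518. -208.   42.]
grit_tub_center [ 520. -210.   42.]
flux_pot_center [607. 255.  18.]
flux_pot_center [604. 249.  18.]
mandrel_center [ 658. -267.   25.]
mandrel_center [744. -59.  25.]
```

The frames are consistent: cabinet origin is about (656, -4) with yaw near 0. The casting centre is about (546, -3) with yaw 0.145, its tail near x 500, and its sizes match the given ones. Plan: face +x, close the fingers to about a 30 mm gap, push the tail face, and tilt forward for the opening.

>>> apply_moves:
  commands:
    - [[0,0,0],[0,0,-8.58],0.65]
    - [[0,0,0],[0,0,-8.58],0.65]
    - [[-40,-40,0],[0,0,0],0.65]
    - [[-40,-40,0],[0,0,0],0.65]
    - [[-40,-40,0],[0,0,0],0.65]
    - [[-40,-40,0],[0,0,0],0.65]
    - [[-40,-40,0],[0,0,0],0.65]
    - [[-40,-40,0],[0,0,0],0.65]

```text
t: 2.1
eef_pos: [405.3, 407.3, 233.9]
ee_rot: [3.141, 0.001, 3.141]
force: [0.8, 0.3, -0.0]
gripper_width: 0.392
finger_force: 0.0
```

>>> apply_moves:
  commands:
    - [[-5,-48,0],[0,0,0],0.65]
    - [[-5,-48,0],[0,0,0],0.65]
    - [[-5,-48,0],[0,0,0],0.65]
    - [[-5,-48,0],[0,0,0],0.65]
    - [[-5,-48,0],[0,0,0],0.65]
    - [[-5,-48,0],[0,0,0],0.65]
    - [[0,-48,0],[0,0,0],0.65]
    - [[0,-45,0],[0,0,0],0.65]

```text
t: 2.9
eef_pos: [433.8, 25.5, 233.9]
ee_rot: [3.141, 0.001, 3.141]
force: [0.7, 0.6, 0.3]
gripper_width: 0.348
finger_force: 0.0
```

```bash
python3 -c "
from h import *
s=r.state()
for k in s: print(k,np.round(s[k],4))"
```

```text
t 2.9
q [-0.5563 -0.1708  0.393   1.9618  0.0665  1.3372  1.386 ]
dq [ 0.3851 -0.1796  0.5273  0.1073  0.1468  0.0255  0.8611]
joint_torque [ -2.0787 -18.6783  -3.6932 -30.3089  -0.1806   0.3283  -0.9045]
eef_pos [433.779   25.5149 233.8559]
ee_rot [3.1410e+00 1.0000e-03 3.1406e+00]
force [0.7363 0.5696 0.3315]
torque [ 0.0211 -0.0467 -0.0153]
finger_force 0.0
gripper_width 0.3484
```

>>> apply_moves:
  commands:
    - [[-10,-15,30],[0,0,0],0.65]
    - [[-10,-10,40],[0,0,0],0.65]
    - [[-5,0,30],[0,0,0],0.65]
    - [[0,0,0],[0,0,0],0.65]
    - [[0,0,0],[0,0,0],0.65]

```text
t: 3.4
eef_pos: [458.9, 2.9, 134.1]
ee_rot: [-3.141, -0.0, 3.141]
force: [1.3, 0.4, 0.4]
gripper_width: 0.349
finger_force: 0.0
```

>>> apply_moves:
  commands:
    - [[-8,-9,20],[0,0,0],0.65]
    - [[-5,0,20],[0,0,0],0.65]
    - [[0,0,20],[0,0,0],0.65]
    - [[0,0,0],[0,0,0],0.65]
    - [[0,0,0],[0,0,0],0.65]

```text
t: 3.9
eef_pos: [473.0, -5.7, 75.3]
ee_rot: [3.141, 0.002, -3.141]
force: [-0.1, 0.1, -0.5]
gripper_width: 0.346
finger_force: 0.0
```

Run:
```python
from m import *
b=r.read_camera('top');a=r.read_camera('scene')
s=r.state();print(s['q'].round(3) if hasattr(s['q'],'round') else s['q'],s['eef_pos'],s['force'])
x=cv2.resize(b['color'][135:255,195:335],None,fx=4,fy=4);y=cv2.resize(a['color'][130:250,200:340],None,fx=4,fy=4)
cv2.imwrite('pics/v1.png',np.vstack([x,y])[::,:,::-1][:, :, :] if 0 else cv2.resize(np.hstack([x,y]),(800,343))[:,:,::-1])
```

```text
[-0.507  0.089  0.485  2.076 -0.051  0.984  1.576] [473.36916475  -5.73325487  75.55004881] [-0.64565761 -0.97270543 -0.51464547]
```

View pics/v1.png

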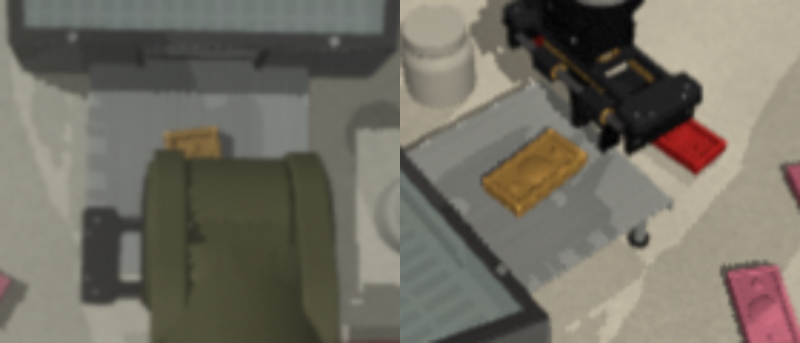

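The top view shows the gripper centred behind the casting. The scene view shows the fingertips over the outer shelf edge, clear of the casting. Pushing now.

>>> apply_moves:
  commands:
    - [[-8,0,4],[0,0,0],0.65]
    - [[-8,0,0],[0,0,0],0.65]
    - [[-8,0,0],[0,0,0],0.65]
    - [[-8,0,0],[0,0,0],0.65]
    - [[-8,0,0],[0,0,0],0.65]
    - [[-8,0,0],[0,0,0],0.65]
    - [[0,0,0],[0,0,0],0.65]

```text
t: 4.7
eef_pos: [520.7, -6.2, 69.3]
ee_rot: [-3.141, -0.001, 3.141]
force: [-1.0, 1.0, 0.0]
gripper_width: 0.349
finger_force: 0.3
```

Run:
```python
from m import *
b=r.read_camera('top');a=r.read_camera('scene')
s=r.state();print(s['q'],s['eef_pos'],s['force'])
for p in(b,a):
    m=castmask(p)
    if m is not None: print(rect(p,m,71), m.sum())
```

```text
[-0.48182072  0.20592816  0.48749503  1.97153353 -0.1143355   0.98980591
  1.63027474] [520.62439569  -6.28323947  69.46306965] [-0.20878253  0.00948647  0.09948318]
(array([579.94586182,  -4.56138611]), [58.28875732421875, 97.9949722290039], np.float64(0.03409074644588683), array([581.3459   ,  -3.4439712], dtype=float32)) 636
```

>>> apply_moves:
  commands:
    - [[5,0,-8],[0,0,0],0.65]
    - [[0,0,0],[0,-8,0],0.65]
    - [[0,0,0],[0,-8,0],0.65]
    - [[0,0,0],[0,-8,0],0.65]
    - [[0,0,0],[0,-8,0],0.65]
    - [[0,0,0],[0,0,0],0.65]
    - [[0,0,0],[0,0,0],0.65]

```text
t: 5.6
eef_pos: [514.6, -6.3, 78.2]
ee_rot: [3.141, 0.559, 3.141]
force: [0.6, -0.0, -0.1]
gripper_width: 0.35
finger_force: 0.0
```

Run:
```python
from h import *
s=r.state();print(s['q'],s['eef_pos'],s['ee_rot'],s['force'])
```

```text
[-0.47544846 -0.17854372  0.39479829  2.43047862  0.32135303  0.33248514
  1.2281392 ] [514.63635401  -6.28184609  78.20023826] [3.1406379  0.55852283 3.14056892] [ 0.6454281  -0.01265468 -0.10234338]
```

>>> apply_moves:
  commands:
    - [[-8.0,0,5.5],[0,-2,0],0.65]
    - [[-6.4,0,4.8],[0,-2,0],0.65]
    - [[-6.2,0,5.0],[0,-2,0],0.65]
    - [[-6.0,0,5.3],[0,-2,0],0.65]
    - [[-5.8,0,5.5],[0,-2,0],0.65]
    - [[-5.6,0,5.7],[0,-2,0],0.65]
    - [[-5.4,0,5.9],[0,-2,0],0.65]
    - [[0,0,0],[0,0,0],0.65]

```text
t: 6.4
eef_pos: [564.3, -7.3, 82.5]
ee_rot: [-3.124, 0.724, -3.139]
force: [-0.7, 0.4, -0.3]
gripper_width: 0.35
finger_force: 0.1
```

Run:
```python
from m import *
b=r.read_camera('top');a=r.read_camera('scene')
s=r.state();print(s['q'],s['eef_pos'],s['ee_rot'],s['force'])
for p in(b,a):
    m=castmask(p)
    if m is not None: print(rect(p,m,71), m.sum())
x=cv2.resize(b['color'][115:235,195:335],None,fx=4,fy=4);y=cv2.resize(a['color'][130:250,200:340],None,fx=4,fy=4)
cv2.imwrite('pics/v2.png',cv2.resize(np.hstack([x,y]),(800,343))[:,:,::-1])
```

```text
[-0.31064821 -0.08422132  0.23040293  2.44513205  0.97363577  0.09849764
  0.55247963] [563.92842721  -6.24426208  82.5394128 ] [-3.12726     0.72444217 -3.14011205] [ 0.63428146 -1.05567619  0.14644803]
(array([612.4664917 , -11.53054619]), [50.189029693603516, 91.6584701538086], np.float64(-0.054388939994360896), array([614.3226  , -12.371949], dtype=float32)) 636
(array([601.26177979,  -6.52054024]), [58.259124755859375, 58.99097442626953], np.float64(-0.03200693524500853), array([602.56396 ,  -6.325828], dtype=float32)) 382
```

View pics/v2.png

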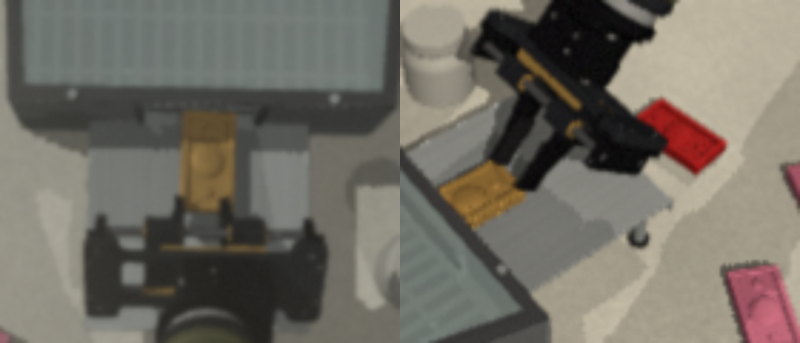

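The top view shows the casting's nose at the opening (crop 208,110) and nearly straight. The fingers touch its tail at (180-225, 205). The arm is near the limits of joints 4 and 6, so I'll reduce the tilt slightly to 40° and lower the tips along the face.

>>> apply_moves:
  commands:
    - [[5.5,0,-0.5],[0,1.5,0],0.65]
    - [[5.5,0,0],[0,0,0],0.65]
    - [[0,0,0],[0,0,0],0.65]
    - [[0,0,0],[0,0,0],0.65]

```text
t: 7.0
eef_pos: [554.5, -7.3, 75.1]
ee_rot: [-3.128, 0.697, 3.141]
force: [-0.2, -1.4, -0.5]
gripper_width: 0.352
finger_force: 0.0
```

Run:
```python
from h import *
s=r.state();print(s['q'],s['eef_pos'],s['ee_rot'],s['force'])
```

```text
[-0.22339733 -0.08180496  0.14559944  2.44715687  0.74573746  0.10894763
  0.7749662 ] [554.49913096  -7.27628555  75.1347071 ] [-3.12750857  0.69706634  3.14087977] [-0.17134372 -1.41464576 -0.49281757]
```

>>> apply_moves:
  commands:
    - [[-7.7,0,6.4],[0,0,0],0.65]
    - [[-7.7,0,6.4],[0,0,0],0.65]
    - [[-7.7,0,6.4],[0,0,0],0.65]
    - [[-6.1,0,5.1],[0,0,0],0.65]
    - [[-6.1,0,5.1],[0,0,0],0.65]
    - [[-6.1,0,5.1],[0,0,0],0.65]
    - [[0,0,0],[0,0,0],0.65]

```text
t: 7.7
eef_pos: [604.7, -6.7, 77.4]
ee_rot: [-3.127, 0.697, -3.141]
force: [-0.8, -0.6, 0.2]
gripper_width: 0.35
finger_force: 0.0
```

Run:
```python
from m import *
b=r.read_camera('top')
s=r.state();print(s['q'],s['eef_pos'],s['ee_rot'],s['force'])
m=castmask(b)
if m is not None: print(rect(b,m,71), m.sum())
x=cv2.resize(b['color'][95:215,185:345],None,fx=4,fy=4,interpolation=cv2.INTER_CUBIC)
cv2.imwrite('pics/v3.png',x[:,:,::-1])
```

```text
[-0.46450337  0.01849895  0.40344031  2.3476793   0.53607519  0.09534355
  0.98512968] [604.21011487  -6.99510746  77.24297029] [-3.12656104  0.69673051 -3.14158646] [-0.64389644 -0.19614986 -0.07291464]
(array([638.16156006, -11.85817337]), [46.14316940307617, 46.92650604248047], np.float64(0.01084825354238328), array([638.7331  , -10.964339], dtype=float32)) 321
```

View pics/v3.png

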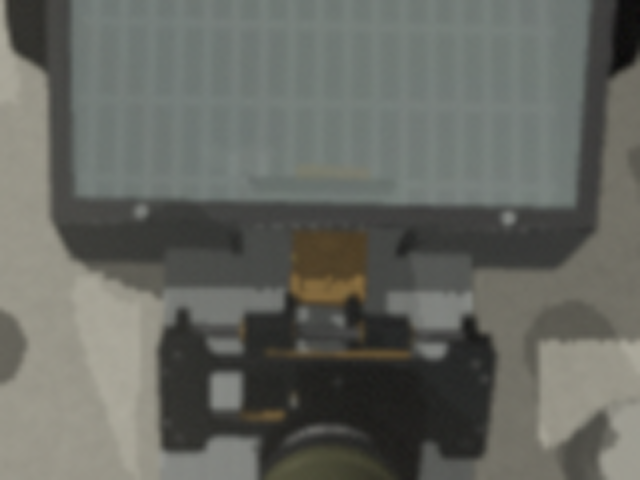

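The casting is straight in the opening (crop 292-367; opening 240-400), with the flap open and the nose visible through the window. I'll continue with the tips raised a little for the tipping phase.

>>> apply_moves:
  commands:
    - [[-7.5,0,3.5],[0,0,0],0.65]
    - [[-6.1,0,5.1],[0,0,0],0.65]
    - [[-6.1,0,5.1],[0,0,0],0.65]
    - [[-6.1,0,5.1],[0,0,0],0.65]
    - [[-6.1,0,5.1],[0,0,0],0.65]
    - [[0,0,0],[0,0,0],0.65]

```text
t: 8.4
eef_pos: [644.2, -7.9, 79.8]
ee_rot: [-3.127, 0.698, 3.141]
force: [-1.6, 0.8, -0.4]
gripper_width: 0.352
finger_force: 0.0
```

Run:
```python
from m import *
b=r.read_camera('top')
s=r.state();print(s['q'],s['eef_pos'],s['ee_rot'],s['force'])
x=cv2.resize(b['color'][95:215,185:345],None,fx=4,fy=4,interpolation=cv2.INTER_CUBIC)
cv2.imwrite('pics/v4.png',x[:,:,::-1])
```

```text
[-0.30701326  0.10067165  0.257642    2.25614521  0.29348076  0.09798548
  1.22268578] [643.25375483  -7.98158202  79.1160689 ] [-3.12661353  0.69612725  3.14071346] [-0.96423085  0.0630067   0.04829923]
```

View pics/v4.png

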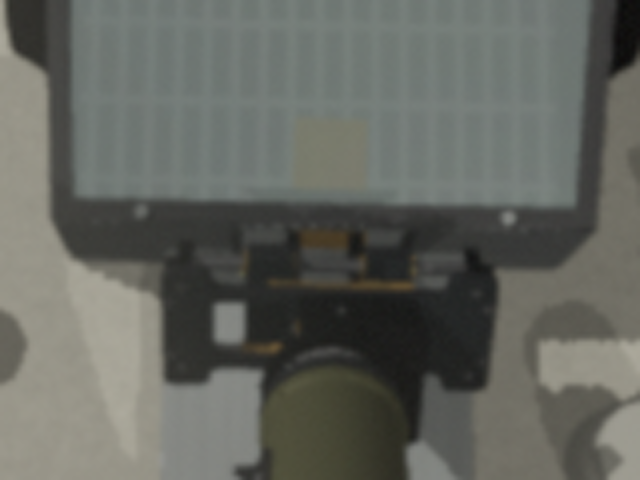

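Most of the casting is inside, with the nose on the grate side (crop 330,120) and the tail still at the opening. Last stretch now.

>>> apply_moves:
  commands:
    - [[-5.0,0,5.0],[0,0,0],0.65]
    - [[-5.0,0,5.0],[0,0,0],0.65]
    - [[-5.0,0,5.0],[0,0,0],0.65]
    - [[0,0,0],[0,0,0],0.65]

```text
t: 8.85
eef_pos: [665.5, -7.3, 77.3]
ee_rot: [-3.127, 0.697, -3.141]
force: [-0.6, -0.6, -0.8]
gripper_width: 0.35
finger_force: 0.2
```

>>> apply_moves:
  commands:
    - [[-2.5,0,2.5],[0,0,0],0.65]
    - [[-2.5,0,2.5],[0,0,0],0.65]
    - [[0,0,0],[0,0,0],0.65]
    - [[0,0,0],[0,0,0],0.65]

```text
t: 9.25
eef_pos: [669.9, -7.7, 74.8]
ee_rot: [-3.126, 0.692, -3.141]
force: [-2.4, -0.8, -3.0]
gripper_width: 0.348
finger_force: 2.1
```

Run:
```python
from m import *
b=r.read_camera('top')
s=r.state();print(s['q'],s['eef_pos'],s['ee_rot'],s['force'])
x=cv2.resize(b['color'][95:215,185:345],None,fx=4,fy=4,interpolation=cv2.INTER_CUBIC)
cv2.imwrite('pics/v5.png',x[:,:,::-1])
```

```text
[-0.22815351  0.16180635  0.18263852  2.19381654  0.23258956  0.1005466
  1.28402236] [669.90942932  -7.65114917  74.80779314] [-3.12626734  0.69251922 -3.14132717] [-2.81474011  0.18202303 -4.04268749]
```

View pics/v5.png

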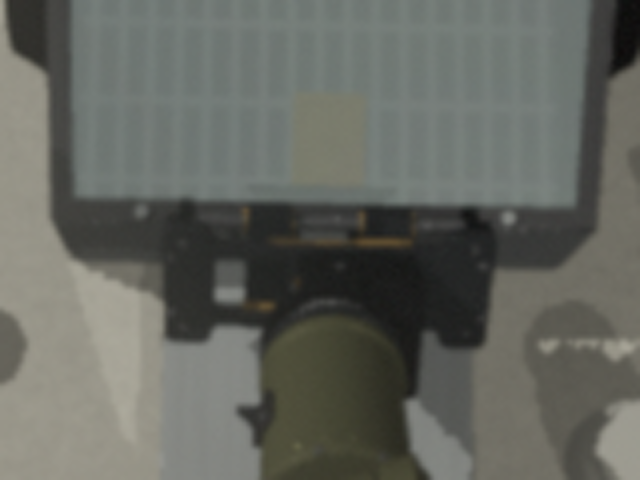

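Run:
```python
from m import *
b=r.read_camera('top');a=r.read_camera('scene')
for z in(37,45,53,60,71): print(z,atz(b,(267,118.1),z).round(1),atz(b,(267,125),z).round(1),atz(b,(267,141),z).round(1))
c=b['color'][105:155,245:290]
x=cv2.resize(c,(540,600),interpolation=cv2.INTER_CUBIC)
x=cv2.convertScaleAbs(x,alpha=1.6)
cv2.imwrite('pics/v6.png',x[:,:,::-1])
g=b['color'][105:160,262:272].astype(float).mean(1)
for i,v in enumerate(g): print(105+i,v.round())
print(r.state()['force'])
```

```text
37 [764.2 -12.9  37. ] [744.9 -13.   37. ] [700.5 -13.3  37. ]
45 [761.3 -12.4  45. ] [742.2 -12.6  45. ] [698.2 -12.9  45. ]
53 [758.5 -12.   53. ] [739.5 -12.1  53. ] [695.9 -12.4  53. ]
60 [756.  -11.6  60. ] [737.1 -11.7  60. ] [693.9 -12.   60. ]
71 [752.  -10.9  71. ] [733.4 -11.1  71. ] [690.7 -11.4  71. ]
105 [114. 122. 118.]
106 [114. 122. 118.]
107 [114. 122. 118.]
108 [114. 122. 118.]
109 [114. 122. 118.]
110 [114. 123. 118.]
111 [113. 122. 118.]
112 [114. 122. 117.]
113 [114. 122. 118.]
114 [114. 122. 117.]
115 [114. 122. 118.]
116 [114. 122. 118.]
117 [115. 123. 116.]
118 [119. 123. 112.]
119 [121. 123. 109.]
120 [120. 122. 108.]
121 [121. 123. 108.]
122 [122. 124. 109.]
123 [122. 123. 109.]
124 [122. 124. 109.]
125 [122. 124. 109.]
126 [122. 124. 109.]
127 [122. 124. 108.]
128 [122. 124. 108.]
129 [122. 123. 109.]
130 [121. 123. 108.]
131 [122. 123. 109.]
132 [121. 123. 108.]
133 [122. 123. 109.]
134 [122. 124. 109.]
135 [122. 124. 109.]
136 [122. 124. 109.]
137 [123. 124. 110.]
138 [122. 123. 109.]
139 [122. 123. 109.]
140 [120. 122. 109.]
141 [113. 117. 108.]
142 [106. 113. 108.]
143 [105. 113. 109.]
144 [104. 111. 108.]
145 [90. 96. 92.]
146 [67. 70. 68.]
147 [56. 56. 55.]
148 [58. 58. 57.]
149 [67. 68. 66.]
150 [69. 70. 69.]
151 [59. 60. 58.]
152 [56. 57. 55.]
153 [64. 65. 63.]
154 [72. 71. 64.]
155 [76. 68. 54.]
156 [56. 51. 42.]
157 [37. 38. 36.]
158 [31. 32. 31.]
159 [30. 30. 29.]
[-3.03295762  1.05999238 -4.94502129]
```

Nose at x≈760 puts the tail at about 670, right at the sill (668-671). The finger face is already past that at z 71, so the tail must have dropped. The small -z force suggests the fingers are touching the lintel. I'll withdraw straight back and check.

>>> apply_moves:
  commands:
    - [[6.1,0,-5.1],[0,0,0],0.65]
    - [[7.7,0,-6.4],[0,0,0],0.65]
    - [[12,0,-10],[0,0,0],0.65]
    - [[18,0,-15],[0,0,0],0.65]
    - [[18,0,-15],[0,0,0],0.65]
    - [[15,0,-14],[0,0,0],0.65]
    - [[0,0,-20],[0,0,0],0.65]
    - [[0,0,-20],[0,0,0],0.65]

```text
t: 10.2
eef_pos: [545.4, -5.4, 110.1]
ee_rot: [-3.129, 0.699, -3.142]
force: [0.6, -0.6, 0.9]
gripper_width: 0.351
finger_force: 0.0
```

Run:
```python
from m import *
b=r.read_camera('top');a=r.read_camera('scene')
s=r.state();print(s['eef_pos'],s['force'])
g=b['color'][110:150,262:272].astype(float).mean(1)
print([(110+i,v.round().tolist()) for i,v in enumerate(g) if 110+i in(116,117,118,119)or 110+i>137])
x=cv2.resize(b['color'][105:165,215:315],(400,240),interpolation=cv2.INTER_CUBIC)
y=cv2.resize(a['color'][150:250,160:260],(400,400),interpolation=cv2.INTER_CUBIC)
o=np.zeros((400,800,3),np.uint8);o[:240,:400]=x;o[:,400:]=cv2.convertScaleAbs(y,alpha=1.5)
cv2.imwrite('pics/v7.png',o[:,:,::-1])
```

```text
[546.70058622  -5.08512489 112.32283503] [0.74011313 0.84649489 0.19290356]
[(116, [112.0, 120.0, 116.0]), (117, [114.0, 121.0, 115.0]), (118, [117.0, 121.0, 110.0]), (119, [119.0, 121.0, 107.0]), (138, [121.0, 122.0, 108.0]), (139, [120.0, 122.0, 108.0]), (140, [120.0, 122.0, 108.0]), (141, [121.0, 122.0, 108.0]), (142, [121.0, 122.0, 108.0]), (143, [120.0, 121.0, 108.0]), (144, [116.0, 117.0, 104.0]), (145, [98.0, 99.0, 89.0]), (146, [75.0, 76.0, 71.0]), (147, [66.0, 66.0, 64.0]), (148, [65.0, 65.0, 64.0]), (149, [66.0, 66.0, 64.0])]
```

View pics/v7.png

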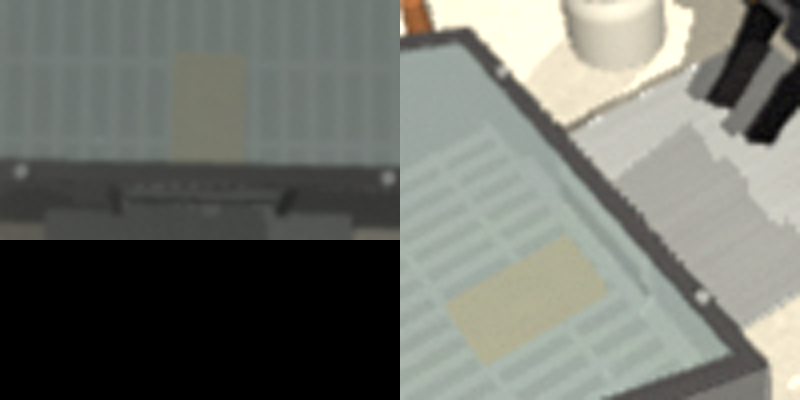

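The scene view shows the whole casting on the grate, with corners (447,302), (570,237), (605,290) and (487,365). The flap is back in the front wall plane. Next a size check at grate height, then hand in.

Run:
```python
from m import *
a=r.read_camera('scene')
C=[(447,302),(570,237),(605,290),(487,365)]
for z in(53,71):
    P=np.array([atz(a,(160+(u-400)/4,150+v/4),z)[:2] for u,v in C]);print(z,P.round().tolist(),np.linalg.norm(P-np.roll(P,-1,0),axis=1).round(1))
```

```text
53 [[759.0, -32.0], [671.0, -28.0], [676.0, 21.0], [762.0, 24.0]] [87.8 48.8 86.1 55.3]
71 [[762.0, -18.0], [676.0, -15.0], [681.0, 33.0], [765.0, 35.0]] [85.5 47.5 83.9 53.9]
```

>>> apply_moves:
  commands:
    - [[0,0,-20],[0,0,0],0.65]
    - [[0,0,0],[0,0,0],0.65]
    - [[0,0,0],[0,0,0],0.65]
    - [[0,0,0],[0,0,0],0.65]
    - [[0,0,0],[0,0,0],0.65]
    - [[0,0,0],[0,0,0],0.65]
    - [[0,0,0],[0,0,0],0.65]
    - [[0,0,0],[0,0,0],0.65]

```text
t: 11.15
eef_pos: [532.7, -5.3, 123.7]
ee_rot: [-3.127, 0.695, -3.141]
force: [0.3, -0.2, 0.2]
gripper_width: 0.35
finger_force: 0.0
```

```bash
python3 -c "
from plant import r
print(r.hand_in())"
```

```text
the job is handed in; nothing more can be done
None
```

I pushed the brass casting through the flap and handed the job in after about 11 s. The last pictures show it lying flat on the grate with the flap shut, and the fingers are back out; I never touched the tub, pot or ring stand, and no verdict came back.

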